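Square a ware board to its stop rail and nest the bisque bowls on it

TASK

Push the ware board that carries the large bowl across the bench until its whole back edge lies flush along the steel angle rail, and nest the other two bisque bowls upright in the large bowl in order of size, the middle one in it and the small one inside that. Keep the board flat on the bench with the large bowl standing near its middle, set the brittle bowls down rather than dropping them in, and leave the two vases and the glaze jar where they are.

Things in the scene. Friction and masses are not known exactly. Their poses are not given: they have to be found in the camera images.
- rail_face (a point): Steel angle rail, 25 x 25 x 4 mm, 500 mm long, fixed to the bench near its far side; the point is the middle of its upright face, 12.5 mm above the bench. Its x axis points straight into that face, away from the robot (the board comes from its -x side), its y axis runs along the rail. Position and yaw vary by start. The other leg lies flat on the bench on the far side.
- ware_board: Loose wooden ware board, 110 mm (its x) by 270 mm (its y), 20 mm thick, dark strips near both ends, askew, its back edge's ends 10 to 130 mm short of the rail; origin at the centre of its underside. The +x long edge (back) goes against the rail; -x faces the robot. Loaded it takes 2 to 8 N to slide; pushed near one end it turns, the other end swinging back by a fifth to a third of the stroke.
- board_back_left (a point): The +y end of the ware board's back edge, half-way up the thickness (55 mm in x, 135 mm in y, 10 mm up from the board's origin).
- board_back_right (a point): The -y end of the ware board's back edge, half-way up the thickness (55 mm in x, -135 mm in y, 10 mm up from the board's origin).
- bowl_large_center (a point): Large bisque bowl (light brown unglazed clay), standing near the middle of the ware board and carried along by it: rim 124 mm across, 50 mm high, wall 7.5 mm, foot 68 mm across, inner floor 12 mm above the underside; about 0.26 kg. The point is on its axis half-way up (25 mm). Above 22 mm from its foot it overhangs the board's long edges and the rail.
- bowl_middle_center (a point): Middle bisque bowl, standing on the bench to one side of the board: rim 90 mm across, 50 mm high, wall 7.5 mm (steep near the rim, so it can be pinched there), foot 44 mm across, inner floor 10 mm up; about 0.15 kg. The point is on its axis half-way up (25 mm). Nested, it stands on the large bowl's inner floor, 12 mm above where that bowl stands, its rim 12 mm above the large rim.
- bowl_small_center (a point): Small bisque bowl (palest), standing on the bench to the other side of the board: rim 60 mm across, 50 mm high, wall 7.5 mm, foot 32 mm across; about 0.08 kg. The point is on its axis half-way up (25 mm). Nested, it stands 10 mm above where the middle bowl stands, its rim 10 mm above the middle rim. Which side holds the middle and which the small bowl varies.
- bottle_vase: Bystander: grey long-necked bottle vase, 165 mm high, 72 mm across, loose; origin at the centre of its underside.
- plum_vase: Bystander: celadon-green plum vase, wide at the shoulder, 150 mm high, 76 mm across, loose; origin at the centre of its underside. The two vases stand beyond the two loose bowls, one at each side.
- glaze_jar: Bystander: brown glaze jar with a black lid, 110 mm high, 52 mm across, loose, standing on the robot's side of the board 25 to 45 mm before the middle of its front edge, so that the board can be pushed only near its two ends; origin at the centre of its underside.
Mind the look-alikes: they are no part of the job. Leave any black or purple look-alike of the part that bears bowl_middle_center alone.

How it is judged:
By the outcome, as a careful person would: the job done as asked, in the order asked, and still so for the second after the job is handed in, with the robot touching nothing.
It also fails if it takes over 72 s, if anything falls off the work surface, if the arm or the gripper's body presses on something with over 40 N, if the wrist force passes 120 N, or if a joint passes its speed limit or range.

ROBOT

A 6-joint arm with a two-finger parallel gripper is mounted at the origin on the work surface. World frame = base frame: x ahead of the robot, y to its left, z up, the work surface at z = 0. Lengths are in m, angles in rad, forces in N, time in s.
With the tool pointing down it reaches from about 0.3 to 0.875 m from the base axis. Payload 6.4 kg.
Tool frame: the origin (TCP) lies midway between the tips of the shut fingers; the grasp point (between the pads) lies 19 mm behind it; x points along the fingers, y is the direction in which the jaws open and shut, and the axes are right-handed (so a half turn about x gives the same grasp; the last joint's range is limited). The gripper opens to 85 mm and grips with 20 to 120 N. Pads are 22 mm wide; open, the fingers measure 114 mm over their backs; the gripper's body (76 mm by 85 mm) begins 54 mm behind the grasp point. The pads swing forward as they close: fully open they stand 13 mm farther back than shut.
Start: joints at [-1.37, 0.181, 1.607, -0, 1.354, -0.206], TCP at [0.228, -0.528, 0.231] pointing down, gripper open.
Joint ranges: [-2.99, 2.99], [-0.89, 2.07], [0.3, 2.58], [-1.14, 4.28], [0, 2.63], [-3.12, 3.12]. Speed limits (rad/s): [2.57, 2.57, 3.01, 3.14, 3.14, 3.14].

INTERFACE

Orientations are given as a unit quaternion [w, x, y, z].
In Python, from bench import ctrl gives the robot as it stands.
- The arm moves only by the tool step_arm, never from a script. Its argument "motion" is a list of rows, each a list of 7 numbers: the shift along the tool's x, y, z in mm, then the turn, a rotation vector about the tool's x, y, z in degrees, then the closure in counts, from 0 (fully open) to 255 (shut). In form: [[tx, ty, tz, rx, ry, rz, hand], ...]. A call has 1 to 10 rows; each row is the pose to reach, as a shift and turn from the pose commanded when the call began, along the tool's axes at that moment; what a row does not reach only later rows make up. A row lasts 1/8 s, in which the tool goes at most 62.5 mm and 10.7 degrees, less where a joint would pass 70% of its speed; a pose out of reach is approached as far as the arm can. A call with a gripper value outside its range is refused whole. The fingers move at their own pace and stop on an object; the grip force is fixed at half the most. Time passes only in rows, so rows that repeat a pose let the fingers close. It gives the time, the measured TCP pose, the force and the opening at its end, in the units of the state.
- ctrl.get_obs(): the state, without advancing time (a new reading comes with each control period).
- ctrl.camera(name): name is "side" or "top"; returns (picture, depth): 384x512x3 uint8, red, green, blue; 384x512 float32, m along the optical axis (not along the pixel's ray), 0 where there is no reading.
- ctrl.camera_info(name): a dict with "fx", "fy", "cx", "cy" (pixels), "T" (4x4, takes a point from camera to world coordinates). Camera axes: x right, y down, z forward; pixel columns grow to the right and rows downward; lengths in m; the calibration is good to about 2 mm. A picture is of the moment at which its call begins. camera_info takes no time and is no camera call.
- ctrl.hand_in(): hands the job in, once; it reports no verdict.
The state is a dict: "time_s": time; "q": joint angles; "dq": joint speeds; "joint_efforts": joint torques, N m; "eef_pos": TCP position; "eef_rot": TCP orientation; "wrist_force": force on the tool from outside, world axes, zero at the start; "torque": the same for the moment, N m; "opening": opening from 0.0 (shut) to 1.0 (fully open).
Only numpy, scipy, OpenCV 4.12 (cv2) and the standard library are available. Lean on these libraries where they do the work, as an engineer would, in place of code of your own. Each camera call takes 0.05 s, during which the arm holds its last target. There are 200 camera calls.

## Working session

There is one attempt and no reset: what is moved stays moved. The work goes in short steps, Python scripts to look and compute and a tool call to move; the robot and the scene stay as the last step left them, time stands still between calls to the robot, and variables do not carry over. Pictures are saved under pics/ and viewed, about 8 in all and at most 12, crops included, and the job is handed in when it is done.

Besides the shell and the picture viewer there is one more tool, called as name(argument=value, ...), one argument or row to a line, values as JSON. step_arm: Moves the arm, as the interface text tells. Its arguments: {"type":"object","properties":{"motion":{"type":"array","items":{"type":"array","items":{"type":"number"}}}},"required":["motion"]}

```bash
ls; mkdir -p pics
cat > h.py <<'E'
import numpy as np, cv2
from bench import ctrl
from scipy.spatial.transform import Rotation as R
def cloud(name):
    p,d=ctrl.camera(name); i=ctrl.camera_info(name)
    v,u=np.mgrid[0:384,0:512]
    P=np.stack([(u-i["cx"])/i["fx"]*d,(v-i["cy"])/i["fy"]*d,d,np.ones_like(d)],-1)@np.array(i["T"]).T
    P=P[...,:3].copy(); P[d==0]=np.nan
    return p,P
def save(n,p,box=None,s=1):
    if box: p=p[box[1]:box[3],box[0]:box[2]]
    cv2.imwrite(f"pics/{n}.png",cv2.resize(p[...,::-1],None,fx=s,fy=s,interpolation=cv2.INTER_CUBIC))
def rot():
    o=ctrl.get_obs(); w,x,y,z=o["eef_rot"]; return np.array(o["eef_pos"]),R.from_quat([x,y,z,w])
E
python3 - <<'E'
from h import *
p,P=cloud("top"); save("top0",p,None,1.5); np.save("top0.npy",P)
p2,P2=cloud("side"); save("side0",p2,None,1.5); np.save("side0.npy",P2)
o=ctrl.get_obs(); print(o); t,r=rot(); print(r.as_matrix().round(3))
for n in("top","side"): print({k:np.round(v,3) for k,v in ctrl.camera_info(n).items()})
E
```

```text
pics
{'time_s': 0.1, 'q': array([-1.37028883e+00,  1.81487656e-01,  1.60790638e+00,  3.13510474e-06,
        1.35380278e+00, -2.06331395e-01]), 'dq': array([-7.45611865e-04, -1.08296023e-04, -2.86775999e-03,  8.52511899e-04,
       -7.18135594e-05, -2.23319211e-03]), 'joint_efforts': array([-5.01180130e-04, -4.45884275e+01, -3.52240455e+01, -4.60261817e-04,
        4.20043798e-03,  2.56636035e-06]), 'eef_pos': array([ 0.22743135, -0.52756779,  0.23046327]), 'eef_rot': array([ 0.14228189,  0.69252987,  0.14341619, -0.6925244 ]), 'wrist_force': array([ 0.25718506, -0.17513819,  0.3157941 ]), 'torque': array([-0.01504885, -0.00929745, -0.01319728]), 'opening': 1.0046335546322223}
[[-0.     0.396 -0.918]
 [ 0.002 -0.918 -0.396]
 [-1.    -0.002 -0.   ]]
{'fx': np.float64(428.641), 'fy': np.float64(428.641), 'cx': np.float64(252.512), 'cy': np.float64(193.658), 'T': array([[-0.009, -0.994,  0.11 ,  0.337],
       [-1.   ,  0.009, -0.006,  0.054],
       [ 0.005, -0.11 , -0.994,  1.457],
       [ 0.   ,  0.   ,  0.   ,  1.   ]])}
{'fx': np.float64(493.763), 'fy': np.float64(493.763), 'cx': np.float64(261.853), 'cy': np.float64(185.336), 'T': array([[-0.998, -0.026,  0.052,  0.431],
       [-0.058,  0.541, -0.839,  1.389],
       [-0.007, -0.841, -0.542,  0.916],
       [ 0.   ,  0.   ,  0.   ,  1.   ]])}
```

View pics/top0.png

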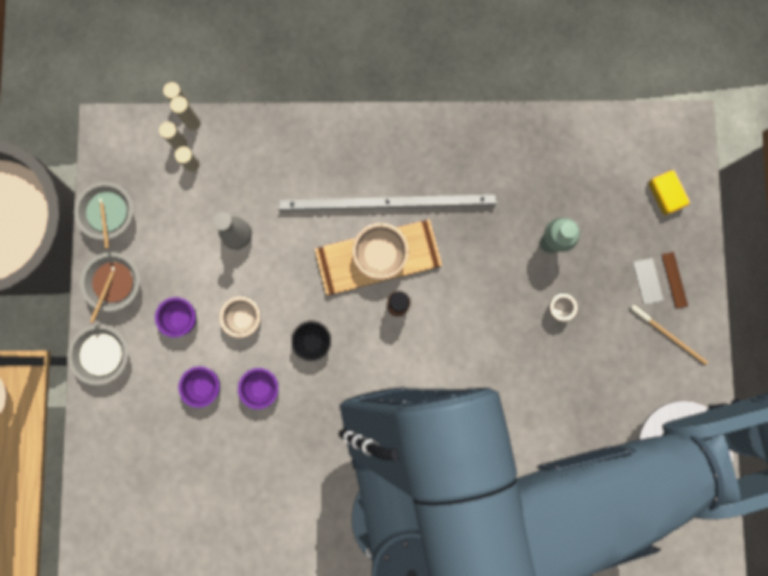

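View pics/side0.png

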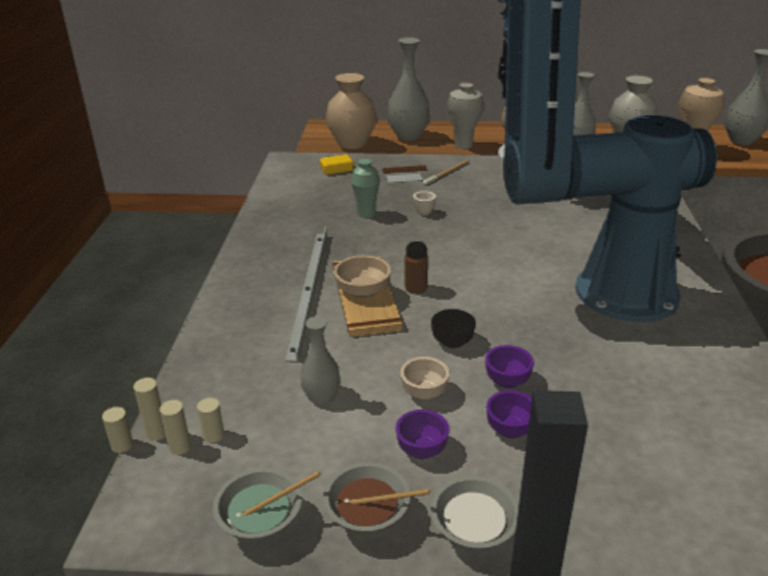

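The middle bowl is the light brown one at (239,318) in top0. The black one at (311,341) and the purple ones at (176,317), (199,387) and (258,389) are look-alikes. The small pale bowl is at (563,307), the jar at (399,303), the board is centred at about (379,257), and the rail runs from (280,205) to (495,200).

```bash
cat > m.py <<'E'
from h import *
from scipy.optimize import least_squares
def circ(P,c,rad,zlo,zhi,r0):
    m=(np.hypot(P[...,0]-c[0],P[...,1]-c[1])<rad)&(P[...,2]>zlo)&(P[...,2]<zhi)
    q=P[m]; f=lambda a:np.hypot(q[:,0]-a[0],q[:,1]-a[1])-a[2]
    s=least_squares(f,[*c,r0],loss="soft_l1",f_scale=.002)
    return s.x.round(4),len(q),q[:,2].max().round(4)
def board(P,c,dz=0):
    m=(np.abs(P[...,0]-c[0])<.1)&(np.abs(P[...,1]-c[1])<.18)&(P[...,2]>.013)&(P[...,2]<.026)
    m=cv2.morphologyEx(m.astype(np.uint8),cv2.MORPH_OPEN,np.ones((3,3)))
    n,l,st,_=cv2.connectedComponentsWithStats(m)
    q=P[np.isin(l,[k for k in range(1,n) if st[k,4]>60])]
    return q
E
python3 - <<'E'
from m import *
P=np.load("top0.npy"); at=lambda u,v:P[int(v/1.5),int(u/1.5)].round(3)
for n,u,v in[("mid",239,318),("small",563,307),("large",379,252),("jar",399,298),("plum",568,230),("bottle",222,220),("black",311,341),("purp",176,317),("boardL",330,270),("boardR",430,240),("railL",285,205),("railR",490,199),("bench",300,270)]: print(n,at(u,v))
for n,u,v,z0,z1,r in[("mid",239,318,.046,.06,.041),("small",563,307,.046,.06,.026),("large",379,252,.066,.08,.058),("black",311,341,.046,.06,.04),("purp",176,317,.046,.06,.04),("jar",399,298,.1,.13,.02)]:
    print(n,circ(P,at(u,v)[:2],r+.02,z0,z1,r))
a,b=at(300,205),at(480,200)
# rail columns: near edge
e=[]
for u in range(190,330,5):
    col=P[120:150,u]; k=np.where((col[:,2]>.017)&(col[:,2]<.032))[0]
    if len(k): e.append((*col[k[-1]],*col[k[0]][:1],len(k)))
print(np.round(e,4)[::3])
q=board(P,(at(379,252)[0],at(379,252)[1])); 
print(len(q))
r=cv2.minAreaRect((q[:,:2]*1000).astype(np.float32)); print(r,cv2.boxPoints(r))
p=ctrl.camera("top")[0]; save("crop0",p,(100,110,420,280),2.4)
E
```

```text
mid [0.438 0.362 0.007]
small [ 0.459 -0.37   0.01 ]
large [0.582 0.046 0.03 ]
jar [0.472 0.003 0.111]
plum [ 0.606 -0.346  0.148]
bottle [0.629 0.364 0.17 ]
black [0.386 0.199 0.015]
purp [0.443 0.503 0.009]
boardL [0.545 0.155 0.015]
boardR [ 0.612 -0.071  0.016]
railL [0.701 0.26  0.001]
railR [ 0.711 -0.212  0.004]
bench [ 0.548  0.225 -0.006]
mid (array([0.4393, 0.3512, 0.0408]), 145, np.float64(0.058))
small (array([ 0.4544, -0.3591,  0.026 ]), 97, np.float64(0.0568))
large (array([0.58  , 0.0421, 0.0575]), 202, np.float64(0.078))
black (array([0.3862, 0.1949, 0.0405]), 147, np.float64(0.0568))
purp (array([0.4406, 0.4927, 0.0404]), 139, np.float64(0.0546))
jar (array([0.4646, 0.0039, 0.0157]), 157, np.float64(0.1154))
[[ 6.883e-01  2.560e-01  2.600e-02  6.883e-01  1.000e+00]
 [ 6.890e-01  2.054e-01  2.150e-02  6.917e-01  2.000e+00]
 [ 6.887e-01  1.542e-01  2.110e-02  6.887e-01  1.000e+00]
 [ 6.892e-01  1.031e-01  1.760e-02  6.913e-01  2.000e+00]
 [ 6.922e-01  5.170e-02  1.770e-02  6.933e-01  2.000e+00]
 [ 6.945e-01  3.000e-04  2.120e-02  6.945e-01  1.000e+00]
 [ 6.942e-01 -5.110e-02  2.050e-02  6.981e-01  2.000e+00]
 [ 6.940e-01 -1.025e-01  1.980e-02  6.968e-01  2.000e+00]
 [ 6.965e-01 -1.537e-01  2.210e-02  6.965e-01  1.000e+00]
 [ 6.974e-01 -2.060e-01  1.720e-02  6.993e-01  2.000e+00]]
1397
((574.98046875, 46.25410461425781), (110.32965087890625, 269.6700744628906), 14.158306121826172) [[488.51047  163.49992 ]
 [554.4722   -97.97855 ]
 [661.45044  -70.991714]
 [595.4887   190.48676 ]]
```

View pics/crop0.png

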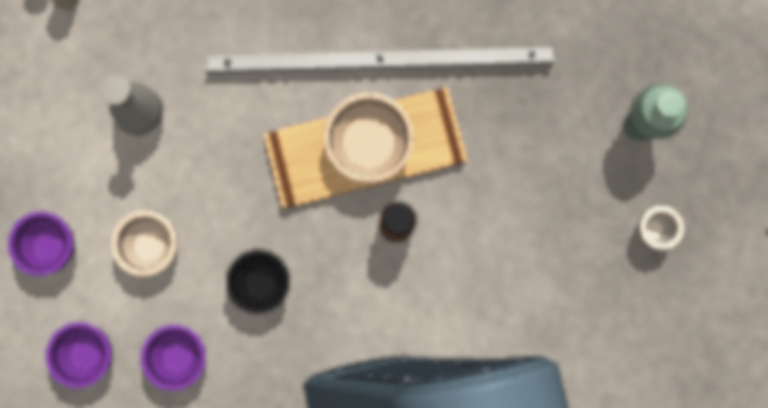

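step_arm(
  motion=[
    [0,-518,-482,23.3,0,0,255],
    [0,-518,-482,23.3,0,0,255],
    [0,-518,-482,23.3,0,0,255],
    [0,-518,-482,23.3,0,0,255],
    [0,-518,-482,23.3,0,0,255],
    [0,-518,-482,23.3,0,0,255],
    [0,-518,-482,23.3,0,0,255],
    [0,-518,-482,23.3,0,0,255],
    [0,-518,-482,23.3,0,0,255],
    [0,-518,-482,23.3,0,0,255],
  ],
)

```text
time_s: 1.4
eef_pos: [0.4378, 0.0627, 0.2315]
eef_rot: [0.0, 0.707, -0.0, -0.707]
wrist_force: [2.1, -1.1, 0.9]
opening: 0.004
```

step_arm(
  motion=[
    [0,-76,-25,0,0,0,255],
    [0,-76,-25,0,0,0,255],
    [60,-76,-25,0,0,0,255],
    [120,-76,-25,0,0,0,255],
    [180,-76,-25,0,0,0,255],
    [205,-76,-25,0,0,0,255],
    [218,-76,-25,0,0,0,255],
    [218,-76,-25,0,0,0,255],
  ],
)

```text
time_s: 2.4
eef_pos: [0.4623, 0.1362, 0.0131]
eef_rot: [0.0, -0.707, 0.0, 0.707]
wrist_force: [-0.4, 0.1, -0.0]
opening: 0.002
```

step_arm(
  motion=[
    [0,0,-12,0,0,0,255],
    [0,0,-20,0,0,0,255],
    [0,0,-28,0,0,0,255],
    [0,0,-38,0,0,0,255],
    [0,0,-48,0,0,0,255],
    [0,0,-58,0,0,0,255],
    [0,0,-68,0,0,0,255],
    [0,0,-78,0,0,0,255],
    [0,0,-86,0,0,0,255],
    [0,0,-92,0,0,0,255],
  ],
)

```text
time_s: 3.65
eef_pos: [0.5551, 0.1365, 0.0132]
eef_rot: [0.0, 0.707, -0.0, -0.707]
wrist_force: [-3.2, 1.8, 1.4]
opening: 0.001
```

```bash
cat > b.py <<'E'
from m import *
import sys
n=sys.argv[1]; c=(float(sys.argv[2]),float(sys.argv[3]))
p,P=cloud("top"); np.save("t.npy",P); save(n,p,(100,110,420,280),2.4)
print(circ(P,c,.08,.066,.08,.058))
# board via colour (wood/dark strips) near board height
i=ctrl.camera_info("top")
q=board(P,c); q=q[(q[:,0]<.687-.0197*(q[:,1]-.04))]
# exclude points in the tool/bowl irrelevant to hull
r=cv2.minAreaRect((q[:,:2]*1000).astype(np.float32)); print(len(q),r,cv2.boxPoints(r).round(0).tolist())
print(ctrl.get_obs()["wrist_force"],rot()[0].round(4))
E
python3 b.py b1 .6 .04
```

```text
(array([0.614 , 0.0234, 0.0573]), 157, np.float64(0.0773))
629 ((604.383544921875, -53.34444046020508), (103.95513916015625, 111.47177124023438), 85.74597930908203) [[545.0, -101.0], [656.0, -109.0], [664.0, -6.0], [553.0, 3.0]]
[-1.21114116  0.30282615 -0.23527216] [0.5558 0.1364 0.0134]
```

View pics/b1.png

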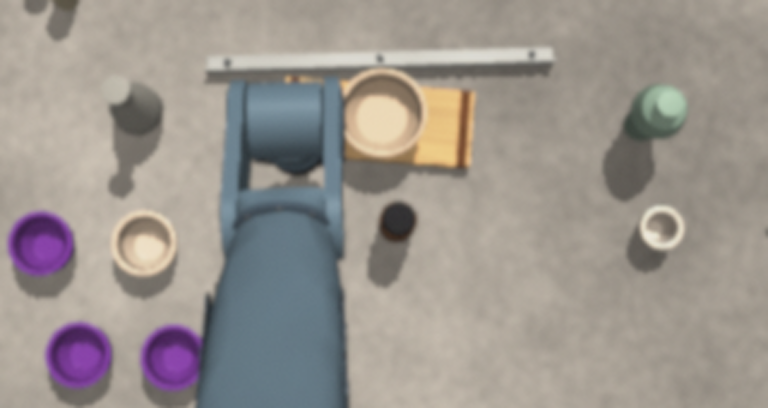

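step_arm(
  motion=[
    [0,0,38,0,0,0,255],
    [-60,0,38,0,0,0,255],
    [-120,0,38,0,0,0,255],
    [-170,30,38,0,0,0,255],
    [-170,90,38,0,0,0,255],
    [-170,150,38,0,0,0,255],
    [-170,205,38,0,0,0,255],
    [-170,220,38,0,0,0,255],
    [-115,220,38,0,0,0,255],
    [-55,220,38,0,0,0,255],
  ],
)

```text
time_s: 4.95
eef_pos: [0.5184, -0.0842, 0.0686]
eef_rot: [0.001, 0.709, -0.001, -0.705]
wrist_force: [0.1, -0.0, -1.6]
opening: 0.001
```

step_arm(
  motion=[
    [35,0,0,0,0,0,255],
    [55,0,0,0,0,0,255],
    [55,0,-12,0,0,0,255],
    [55,0,-20,0,0,0,255],
    [55,0,-28,0,0,0,255],
    [55,0,-36,0,0,0,255],
    [55,0,-44,0,0,0,255],
    [55,0,-50,0,0,0,255],
    [55,0,-54,0,0,0,255],
    [55,0,-55,0,0,0,255],
  ],
)

```text
time_s: 6.2
eef_pos: [0.5716, -0.0834, 0.0132]
eef_rot: [-0.0, -0.707, -0.0, 0.707]
wrist_force: [-3.7, -2.4, 2.8]
opening: 0.0
```

```bash
python3 b.py b2 .63 .03
```

```text
(array([0.6308, 0.031 , 0.0575]), 199, np.float64(0.075))
776 ((620.87255859375, 113.59951782226562), (111.89585876464844, 113.61045837402344), 5.539272308349609) [[560.0, 165.0], [571.0, 52.0], [682.0, 62.0], [671.0, 176.0]]
[-4.05898523 -2.11989254  1.82295706] [ 0.5715 -0.0833  0.0132]
```

step_arm(
  motion=[
    [0,0,55,0,0,0,255],
    [-60,0,55,0,0,0,255],
    [-120,0,55,0,0,0,255],
    [-170,-30,55,0,0,0,255],
    [-170,-90,55,0,0,0,255],
    [-170,-150,55,0,0,0,255],
    [-170,-200,55,0,0,0,255],
    [-170,-208,55,0,0,0,255],
    [-115,-208,55,0,0,0,255],
    [-55,-208,55,0,0,0,255],
  ],
)

```text
time_s: 7.5
eef_pos: [0.5183, 0.1246, 0.0683]
eef_rot: [-0.0, 0.709, 0.0, -0.705]
wrist_force: [-0.1, -0.9, -1.2]
opening: -0.0
```

step_arm(
  motion=[
    [35,0,0,0,0,0,255],
    [55,0,-8,0,0,0,255],
    [55,0,-22,0,0,0,255],
    [55,0,-30,0,0,0,255],
    [55,0,-37,0,0,0,255],
    [55,0,-43,0,0,0,255],
    [55,0,-48,0,0,0,255],
    [55,0,-51,0,0,0,255],
    [55,0,-53,0,0,0,255],
  ],
)

```text
time_s: 8.62
eef_pos: [0.5689, 0.125, 0.0133]
eef_rot: [-0.0, -0.707, -0.0, 0.708]
wrist_force: [-9.9, 2.2, 6.4]
opening: 0.005
```

step_arm(
  motion=[
    [0,0,-2,0,0,0,255],
    [0,0,-2,0,0,0,255],
  ],
)

```text
time_s: 8.88
eef_pos: [0.5689, 0.125, 0.0132]
eef_rot: [-0.0, -0.705, -0.0, 0.709]
wrist_force: [-11.4, 1.4, 11.0]
opening: -0.004
```

```bash
python3 b.py b3 .63 .03
```

```text
(array([0.6379, 0.0282, 0.0577]), 144, np.float64(0.0794))
655 ((634.1026000976562, -46.27827835083008), (108.49468231201172, 109.77214813232422), 0.009524085558950901) [[580.0, 9.0], [580.0, -101.0], [688.0, -101.0], [688.0, 9.0]]
[-11.92903124   1.19033013   9.77746822] [0.5689 0.125  0.0132]
```

step_arm(
  motion=[
    [0,0,53,0,0,0,255],
    [-60,0,53,0,0,0,255],
    [-120,0,53,0,0,0,255],
    [-170,30,53,0,0,0,255],
    [-170,90,53,0,0,0,255],
    [-170,150,53,0,0,0,255],
    [-170,205,53,0,0,0,255],
    [-170,210,53,0,0,0,255],
    [-115,210,53,0,0,0,255],
    [-55,210,53,0,0,0,255],
  ],
)

```text
time_s: 10.18
eef_pos: [0.5204, -0.0858, 0.0685]
eef_rot: [0.001, 0.709, -0.001, -0.705]
wrist_force: [0.8, 0.3, -1.3]
opening: -0.001
```

step_arm(
  motion=[
    [35,0,0,0,0,0,255],
    [55,0,-10,0,0,0,255],
    [55,0,-30,0,0,0,255],
    [55,0,-40,0,0,0,255],
    [55,0,-46,0,0,0,255],
    [55,0,-50,0,0,0,255],
    [55,0,-53,0,0,0,255],
    [55,0,-55,0,0,0,255],
  ],
)

```text
time_s: 11.18
eef_pos: [0.5726, -0.0854, 0.0133]
eef_rot: [-0.0, -0.706, -0.0, 0.708]
wrist_force: [-5.1, -1.6, 2.7]
opening: -0.001
```

step_arm(
  motion=[
    [0,0,-2,0,0,0,255],
    [0,0,-3,0,0,0,255],
    [0,0,-3,0,0,0,255],
  ],
)

```text
time_s: 11.55
eef_pos: [0.5736, -0.0854, 0.013]
eef_rot: [0.0, -0.705, -0.0, 0.709]
wrist_force: [-12.8, -2.4, 10.3]
opening: 0.001
```

```bash
python3 b.py b4 .63 .03
```

```text
(array([0.6393, 0.0282, 0.0577]), 201, np.float64(0.0761))
749 ((632.1692504882812, 106.07905578613281), (106.72671508789062, 125.18653106689453), 1.4377635717391968) [[577.0, 167.0], [580.0, 42.0], [687.0, 45.0], [684.0, 170.0]]
[-12.71057137  -1.55881652  10.56901512] [ 0.5736 -0.0854  0.013 ]
```

step_arm(
  motion=[
    [0,0,53,0,0,0,255],
    [-60,0,53,0,0,0,255],
    [-120,0,53,0,0,0,255],
    [-170,-30,53,0,0,0,255],
    [-170,-90,53,0,0,0,255],
    [-170,-150,53,0,0,0,255],
    [-170,-205,53,0,0,0,255],
    [-170,-210,53,0,0,0,255],
    [-115,-210,53,0,0,0,255],
    [-55,-210,53,0,0,0,255],
  ],
)

```text
time_s: 12.85
eef_pos: [0.5253, 0.124, 0.0683]
eef_rot: [0.0, 0.709, -0.0, -0.705]
wrist_force: [0.7, 0.6, -0.8]
opening: 0.0
```

step_arm(
  motion=[
    [35,0,0,0,0,0,255],
    [55,0,-10,0,0,0,255],
    [55,0,-28,0,0,0,255],
    [55,0,-36,0,0,0,255],
    [55,0,-40,0,0,0,255],
    [55,0,-43,0,0,0,255],
    [55,0,-45,0,0,0,255],
  ],
)

```text
time_s: 13.72
eef_pos: [0.5684, 0.1246, 0.0135]
eef_rot: [0.0, 0.707, 0.0, -0.707]
wrist_force: [-3.0, 0.5, 0.6]
opening: -0.001
```

step_arm(
  motion=[
    [0,0,-2,0,0,0,255],
    [0,0,-3,0,0,0,255],
    [0,0,-4,0,0,0,255],
    [0,0,-4,0,0,0,255],
  ],
)

```text
time_s: 14.22
eef_pos: [0.5692, 0.1249, 0.0129]
eef_rot: [-0.0, -0.705, -0.0, 0.71]
wrist_force: [-9.7, -0.1, 9.0]
opening: 0.001
```

step_arm(
  motion=[
    [0,0,40,0,0,0,255],
    [-60,0,60,0,0,0,255],
    [-120,0,100,0,0,0,165],
    [-150,-50,130,0,0,0,165],
    [-150,-110,130,0,0,0,165],
    [-150,-170,130,0,0,0,165],
    [-150,-185,130,0,0,0,165],
    [-150,-185,130,0,0,0,165],
  ],
)

```text
time_s: 15.22
eef_pos: [0.4421, 0.3102, 0.163]
eef_rot: [-0.001, -0.707, -0.001, 0.707]
wrist_force: [0.5, 0.4, -0.6]
opening: 0.357
```

```bash
python3 b.py b5 .63 .03
python3 - <<'E'
from m import *
P=np.load("t.npy"); 
print(circ(P,(.439,.351),.06,.046,.06,.041)); print(circ(P,(.4544,-.3591),.046,.046,.06,.026)); print(circ(P,(.4646,.0039),.04,.1,.13,.02))
print(ctrl.get_obs()["opening"])
p,_=cloud("side"); save("s5",p,(140,100,400,290),3)
E
```

```text
(array([0.6398, 0.0284, 0.0577]), 181, np.float64(0.0763))
1372 ((633.6891479492188, 33.835105895996094), (106.73413848876953, 269.4062194824219), 0.9107941389083862) [[578.0, 168.0], [582.0, -102.0], [689.0, -100.0], [685.0, 169.0]]
[-0.62123064 -0.53092639 -0.87568344] [0.4422 0.3091 0.1629]
(array([0.4394, 0.3529, 0.0403]), 32, np.float64(0.0543))
(array([ 0.4544, -0.3595,  0.0259]), 99, np.float64(0.0588))
(array([0.4647, 0.004 , 0.0157]), 158, np.float64(0.116))
0.34824216115645834
```

View pics/b5.png

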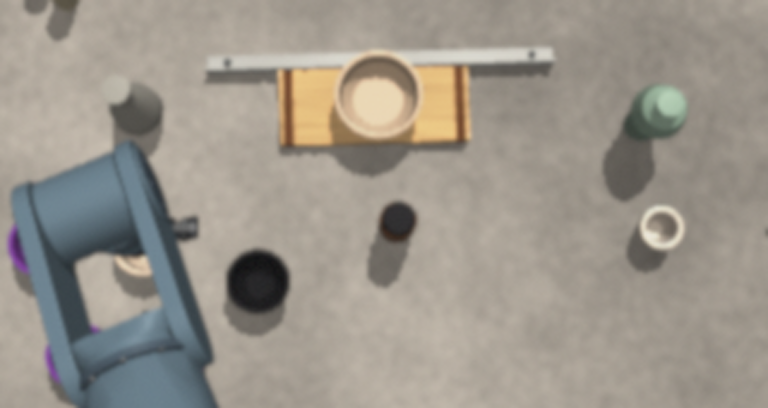

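View pics/s5.png

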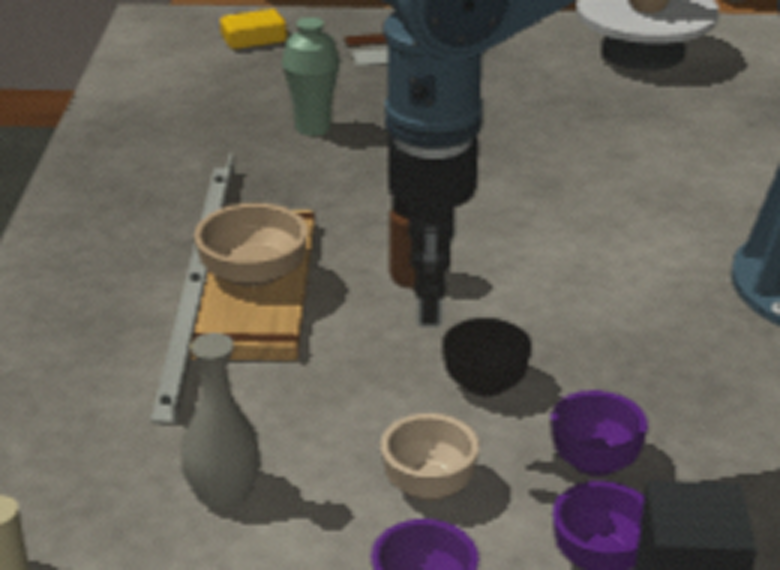

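Board flush along the rail (crop b5: back edge from (280,68) to (468,62) runs along the rail), with the large bowl near its middle at (379,95). The light brown bowl, visible in s5 at (430,455), is the middle one. Next I pinch it.

step_arm(
  motion=[
    [0,-1,3,0,0,0,165],
    [50,-1,3,0,0,0,165],
    [90,-1,3,0,0,0,165],
    [110,-1,3,0,0,0,165],
    [122,-1,3,0,0,0,165],
    [122,-1,3,0,0,0,165],
    [122,-1,3,0,0,0,165],
  ],
)

```text
time_s: 16.2
eef_pos: [0.4404, 0.3107, 0.0424]
eef_rot: [-0.0, 0.708, 0.0, -0.706]
wrist_force: [0.1, -1.2, 0.9]
opening: 0.353
```

step_arm(
  motion=[
    [0,0,0,0,0,0,195],
    [0,0,0,0,0,0,215],
    [0,0,0,0,0,0,235],
    [0,0,0,0,0,0,255],
    [0,0,0,0,0,0,255],
    [0,0,0,0,0,0,255],
  ],
)

```text
time_s: 16.95
eef_pos: [0.4399, 0.3109, 0.0419]
eef_rot: [-0.0, 0.707, 0.0, -0.707]
wrist_force: [-0.9, 0.6, 6.0]
opening: 0.077
```

step_arm(
  motion=[
    [-4,0,0,0,0,0,255],
    [-12,0,0,0,0,0,255],
    [-30,0,0,0,0,0,255],
    [-60,0,0,0,0,0,255],
    [-90,0,0,0,0,0,255],
    [-110,0,0,0,0,0,255],
    [-110,0,0,0,0,0,255],
  ],
)

```text
time_s: 17.82
eef_pos: [0.441, 0.3112, 0.1541]
eef_rot: [-0.001, 0.709, 0.001, -0.705]
wrist_force: [-0.7, 0.5, -1.8]
opening: 0.081
```

Run:
```python
from m import *
p,P=cloud("side"); save("s6",p,(140,60,400,290),3); np.save("s6.npy",P)
t,r=rot(); print(t,ctrl.get_obs()["opening"],ctrl.get_obs()["wrist_force"])
m=(np.abs(P[...,0]-t[0])<.06)&(P[...,1]>t[1]-.02)&(P[...,1]<t[1]+.11)&(P[...,2]>.08)&(P[...,2]<.2)
hsv=cv2.cvtColor(p,cv2.COLOR_RGB2HSV)
m&=(hsv[...,1]>50)&(hsv[...,0]<30)
q=P[m]; print(len(q),q.min(0),q.max(0))
```

```text
[0.43998274 0.31078693 0.15245604] 0.07888768830057842 [-1.10443823  0.1213175  -2.78038275]
739 [0.39935455 0.30992278 0.11702494] [0.48559443 0.39877644 0.16748524]
```

View pics/s6.png

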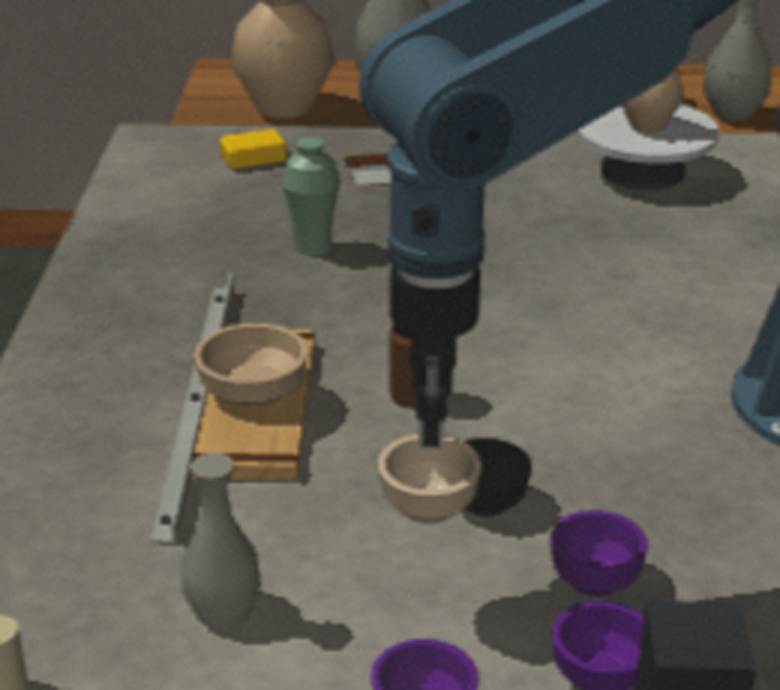

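Run:
```python
from m import *
P=np.load("s6.npy")
print("held",circ(P,(.44,.3525),.06,.153,.17,.041)); print("large side",circ(P,(.64,.0284),.08,.064,.08,.058))
q=P[(np.hypot(P[...,0]-.44,P[...,1]-.352)<.05)&(P[...,2]>.153)&(P[...,2]<.175)&(P[...,1]>.325)]
print(np.linalg.lstsq(np.c_[q[:,:2]-[.44,.352],np.ones(len(q))],q[:,2],rcond=None)[0])
p,T=cloud("top"); print("held top",circ(T,(.44,.352),.06,.153,.17,.041))
```

```text
held (array([0.4425, 0.3565, 0.0399]), 273, np.float64(0.1695))
large side (array([0.642 , 0.0335, 0.0575]), 176, np.float64(0.0722))
[-0.00327894 -0.0644739   0.15988279]
held top (array([0.4472, 0.3484, 0.0469]), 55, np.float64(0.1625))
```

step_arm(
  motion=[
    [-10,20,-12,0,0,0,255],
    [-10,55,-34,0,0,0,255],
    [-10,95,-59,0,0,0,255],
    [-10,140,-87,0,0,0,255],
    [-10,185,-115,0,0,0,255],
    [-10,230,-142,0,0,0,255],
    [-10,270,-167,0,0,0,255],
    [-10,300,-186,0,0,0,255],
    [-10,316,-196,0,0,0,255],
    [-10,323,-200,0,0,0,255],
  ],
)

```text
time_s: 19.18
eef_pos: [0.6391, -0.0127, 0.1602]
eef_rot: [0.0, -0.706, -0.0, 0.708]
wrist_force: [-0.1, -0.1, -1.7]
opening: 0.081
```

step_arm(
  motion=[
    [0,0,0,0,0,0,255],
    [0,0,0,0,0,0,255],
  ],
)

```text
time_s: 19.42
eef_pos: [0.6389, -0.0111, 0.1612]
eef_rot: [-0.0, -0.707, -0.001, 0.707]
wrist_force: [0.5, 0.7, -1.3]
opening: 0.078
```

Run:
```python
from m import *
p,P=cloud("side"); t,r=rot(); print(t)
z=t[2]
print("held",circ(P,(t[0],t[1]+.041),.06,z+.001,z+.017,.041)); print("large",circ(P,(.64,.0284),.08,.064,.08,.058))
```

```text
[ 0.63903918 -0.01112398  0.16131434]
held (array([0.6402, 0.0354, 0.0402]), 145, np.float64(0.1782))
large (array([0.642 , 0.034 , 0.0574]), 188, np.float64(0.0739))
```

step_arm(
  motion=[
    [20,1,-1.5,0,0,0,255],
    [45,1,-1.5,0,0,0,255],
    [65,1,-1.5,0,0,0,255],
    [76,1,-1.5,0,0,0,255],
    [80,1,-1.5,0,0,0,255],
    [83,1,-1.5,0,0,0,255],
    [84.5,1,-1.5,0,0,0,255],
    [84.5,1,-1.5,0,0,0,255],
  ],
)

```text
time_s: 20.48
eef_pos: [0.6413, -0.0135, 0.0773]
eef_rot: [0.0, 0.707, -0.0, -0.707]
wrist_force: [0.4, -0.3, -1.5]
opening: 0.075
```

step_arm(
  motion=[
    [0.7,0,0,0,0,0,255],
    [1.5,0,0,0,0,0,255],
    [1.5,0,0,0,0,0,255],
  ],
)

```text
time_s: 20.85
eef_pos: [0.6411, -0.0135, 0.0754]
eef_rot: [0.0, 0.707, 0.0, -0.707]
wrist_force: [0.4, 0.3, -0.8]
opening: 0.079
```

step_arm(
  motion=[
    [0.7,0,0,0,0,0,255],
    [1.2,0,0,0,0,0,255],
    [1.2,0,0,0,0,0,255],
  ],
)

```text
time_s: 21.22
eef_pos: [0.6414, -0.0138, 0.0748]
eef_rot: [0.0, 0.707, -0.0, -0.707]
wrist_force: [-1.0, -1.6, 4.7]
opening: 0.077
```

step_arm(
  motion=[
    [0,0,0,0,0,0,225],
    [0,0,0,0,0,0,210],
    [0,0,0,0,0,0,195],
    [0,0,0,0,0,0,180],
    [0,0,0,0,0,0,180],
    [-5,0,0,0,0,0,180],
    [-20,0,0,0,0,0,180],
    [-60,0,0,0,0,0,165],
    [-100,0,0,0,0,0,165],
    [-120,0,0,0,0,0,165],
  ],
)

```text
time_s: 22.48
eef_pos: [0.6425, -0.0137, 0.1981]
eef_rot: [0.0, 0.709, -0.0, -0.705]
wrist_force: [-0.9, -1.4, -0.4]
opening: 0.357
```

Run:
```python
from m import *
p,P=cloud("side"); t,r=rot(); print(t,ctrl.get_obs()["wrist_force"])
print("mid",circ(P,(.641,.0314),.05,.0775,.092,.041)); print("large",circ(P,(.64,.0284),.08,.064,.0755,.058))
save("s7",p,(180,100,310,230),5)
```

```text
[ 0.64326929 -0.01374891  0.19991326] [ 1.55312131 -0.35395263  2.57710094]
mid (array([0.643 , 0.0306, 0.041 ]), 106, np.float64(0.0843))
large (array([0.6418, 0.0403, 0.0491]), 279, np.float64(0.0755))
```

View pics/s7.png

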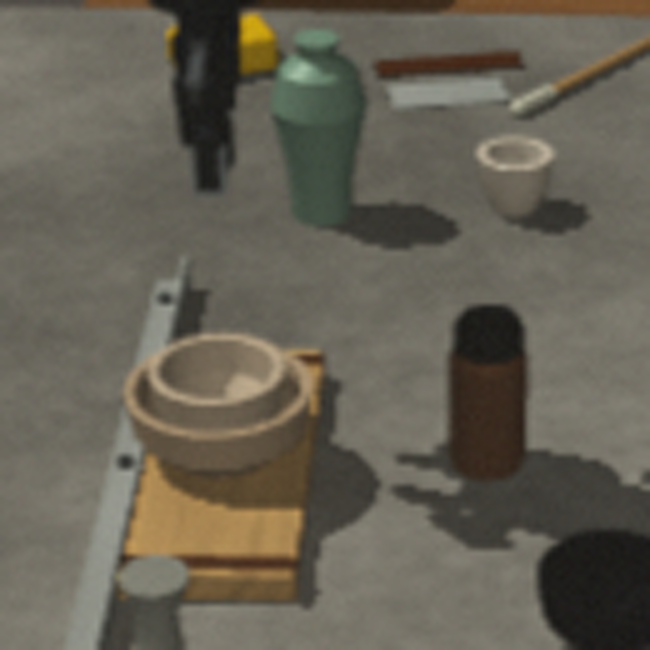

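step_arm(
  motion=[
    [0,40,24,0,0,0,180],
    [0,90,53,0,0,0,180],
    [0,140,82,0,0,0,180],
    [0,190,112,0,0,0,180],
    [0,240,141,0,0,0,180],
    [0,290,171,0,0,0,180],
    [0,319,188,0,0,0,180],
    [40,319,188,0,0,0,180],
    [60,319,188,0,0,0,180],
    [60,319,188,0,0,0,180],
  ],
)

```text
time_s: 23.78
eef_pos: [0.4515, -0.3309, 0.1314]
eef_rot: [0.002, -0.706, -0.001, 0.708]
wrist_force: [0.5, 0.1, -1.4]
opening: 0.298
```

Run:
```python
from m import *
p,P=cloud("side"); t,r=rot(); print(t,ctrl.get_obs()["opening"])
print("small side",circ(P,(.4544,-.3593),.045,.044,.06,.026))
print("mid",circ(P,(.641,.0314),.05,.0775,.092,.041))
p,T=cloud("top");print("mid top",circ(T,(.641,.0284),.055,.0775,.092,.041),circ(T,(.64,.0284),.08,.064,.0755,.058))
```

```text
[ 0.4523948  -0.33173285  0.13299387] 0.29605838643194327
small side (array([ 0.4578, -0.3527,  0.0259]), 55, np.float64(0.052))
mid (array([0.6426, 0.0305, 0.041 ]), 104, np.float64(0.0842))
mid top (array([0.6407, 0.0253, 0.0406]), 155, np.float64(0.0868)) (array([0.6388, 0.0286, 0.0565]), 297, np.float64(0.0755))
```

step_arm(
  motion=[
    [40,1,-2,0,0,0,180],
    [65,1,-2,0,0,0,180],
    [82,1,-2,0,0,0,180],
    [90,1,-2,0,0,0,180],
    [90,1,-2,0,0,0,180],
    [90,1,-2,0,0,0,180],
  ],
)

```text
time_s: 24.62
eef_pos: [0.4557, -0.3341, 0.0452]
eef_rot: [0.001, 0.708, -0.0, -0.707]
wrist_force: [-0.3, -0.2, 0.1]
opening: 0.295
```

step_arm(
  motion=[
    [0,0,0,0,0,0,200],
    [0,0,0,0,0,0,220],
    [0,0,0,0,0,0,238],
    [0,0,0,0,0,0,255],
    [0,0,0,0,0,0,255],
    [0,0,0,0,0,0,255],
  ],
)

```text
time_s: 25.38
eef_pos: [0.4555, -0.3337, 0.0447]
eef_rot: [0.0, 0.707, -0.0, -0.707]
wrist_force: [0.5, 0.6, 5.5]
opening: 0.071
```

step_arm(
  motion=[
    [-3,0,0,0,0,0,255],
    [-10,0,0,0,0,0,255],
    [-30,0,0,0,0,0,255],
    [-60,0,0,0,0,0,255],
    [-90,0,0,0,0,0,255],
    [-120,0,0,0,0,0,255],
    [-130,0,0,0,0,0,255],
    [-130,0,0,0,0,0,255],
  ],
)

```text
time_s: 26.38
eef_pos: [0.4551, -0.3335, 0.1743]
eef_rot: [0.0, 0.707, -0.0, -0.707]
wrist_force: [-0.1, 0.3, -2.0]
opening: 0.071
```

Run:
```python
from m import *
p,P=cloud("side"); t,r=rot(); print(t,ctrl.get_obs()["opening"]); z=t[2]
print("small side",circ(P,(t[0],t[1]-.02),.045,z-.002,z+.012,.026))
p,T=cloud("top"); print("mid top",circ(T,(.641,.0284),.055,.0775,.092,.041),"large",circ(T,(.64,.0284),.08,.066,.0755,.058))
```

```text
[ 0.45464945 -0.33304662  0.17321979] 0.06872103999380832
small side (array([ 0.4571, -0.3499,  0.0269]), 62, np.float64(0.1831))
mid top (array([0.6405, 0.025 , 0.0404]), 145, np.float64(0.0902)) large (array([0.6389, 0.0285, 0.0568]), 248, np.float64(0.0754))
```

step_arm(
  motion=[
    [0,-20,-10,0,0,0,255],
    [0,-60,-29,0,0,0,255],
    [0,-105,-51,0,0,0,255],
    [0,-155,-75,0,0,0,255],
    [0,-205,-99,0,0,0,255],
    [0,-255,-123,0,0,0,255],
    [0,-305,-147,0,0,0,255],
    [0,-350,-169,0,0,0,255],
    [0,-375,-181,0,0,0,255],
    [0,-384,-186,0,0,0,255],
  ],
)

```text
time_s: 27.72
eef_pos: [0.6404, 0.0523, 0.1721]
eef_rot: [-0.001, -0.706, -0.001, 0.708]
wrist_force: [0.1, 0.0, -1.3]
opening: 0.064
```

step_arm(
  motion=[
    [0,0,0,0,0,0,255],
    [30,0,0,0,0,0,255],
    [38,0,0,0,0,0,255],
    [38,0,0,0,0,0,255],
  ],
)

```text
time_s: 28.22
eef_pos: [0.6402, 0.0496, 0.1354]
eef_rot: [0.0, -0.706, 0.0, 0.708]
wrist_force: [0.7, 0.9, -0.7]
opening: 0.069
```

Run:
```python
from m import *
p,P=cloud("side"); t,r=rot(); print(t,ctrl.get_obs()["opening"]); z=t[2]
print("small side",circ(P,(t[0],t[1]-.026),.045,z-.004,z+.012,.026),"mid",circ(P,(.6426,.0305),.05,.0775,.092,.041))
save("s8",p,(180,70,310,200),5)
```

```text
[0.64098214 0.04976053 0.13641248] 0.07095828728171585
small side (array([0.6417, 0.0321, 0.0273]), 88, np.float64(0.1465)) mid (array([0.6432, 0.0309, 0.0409]), 87, np.float64(0.0886))
```

View pics/s8.png

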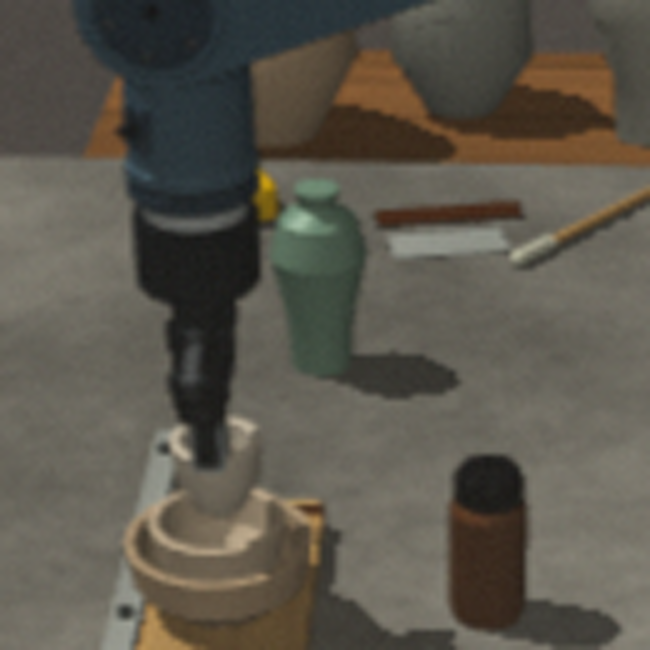

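step_arm(
  motion=[
    [15,-1.5,0,0,0,0,255],
    [30,-1.5,0,0,0,0,255],
    [40,-1.5,0,0,0,0,255],
    [44,-1.5,0,0,0,0,255],
    [46,-1.5,0,0,0,0,255],
    [47,-1.5,0,0,0,0,255],
    [47,-1.5,0,0,0,0,255],
  ],
)

```text
time_s: 29.15
eef_pos: [0.6413, 0.0521, 0.0895]
eef_rot: [0.0, 0.707, 0.0, -0.707]
wrist_force: [-1.6, -0.1, -1.3]
opening: 0.076
```

step_arm(
  motion=[
    [0.7,0,0,0,0,0,255],
    [1.2,0,0,0,0,0,255],
    [1.2,0,0,0,0,0,255],
  ],
)

```text
time_s: 29.52
eef_pos: [0.641, 0.0521, 0.0879]
eef_rot: [0.0, 0.707, 0.0, -0.707]
wrist_force: [0.9, 0.7, -0.6]
opening: 0.066
```

step_arm(
  motion=[
    [0.7,0,0,0,0,0,255],
    [1.2,0,0,0,0,0,255],
    [1.2,0,0,0,0,0,255],
  ],
)

```text
time_s: 29.9
eef_pos: [0.6411, 0.0522, 0.0869]
eef_rot: [0.0, 0.707, 0.0, -0.707]
wrist_force: [-0.5, 0.2, 0.2]
opening: 0.072
```

step_arm(
  motion=[
    [0.5,0,0,0,0,0,255],
    [1,0,0,0,0,0,255],
    [1,0,0,0,0,0,255],
  ],
)

```text
time_s: 30.28
eef_pos: [0.6415, 0.0524, 0.0867]
eef_rot: [-0.0, 0.707, 0.0, -0.707]
wrist_force: [-1.4, 2.1, 6.3]
opening: 0.066
```

Contact force has risen, so the small bowl is seated. Release and retreat, well clear of everything.

step_arm(
  motion=[
    [0,0,0,0,0,0,225],
    [0,0,0,0,0,0,210],
    [0,0,0,0,0,0,195],
    [0,0,0,0,0,0,190],
    [0,0,0,0,0,0,190],
    [-5,0,0,0,0,0,190],
    [-20,0,0,0,0,0,190],
    [-60,0,0,0,0,0,190],
    [-110,0,0,0,0,0,190],
    [-120,0,0,0,0,0,190],
  ],
)

```text
time_s: 31.52
eef_pos: [0.6438, 0.0519, 0.212]
eef_rot: [0.0, 0.71, -0.0, -0.704]
wrist_force: [0.4, 0.4, 0.2]
opening: 0.252
```

step_arm(
  motion=[
    [-20,40,40,0,0,0,190],
    [-20,80,80,0,0,0,190],
    [-20,130,120,0,0,0,190],
    [-20,180,150,0,0,0,190],
    [-20,230,180,0,0,0,190],
    [-20,280,200,0,0,0,190],
    [-20,330,220,0,0,0,190],
    [-20,360,230,0,0,0,190],
    [-20,360,230,0,0,0,190],
  ],
)

```text
time_s: 32.65
eef_pos: [0.41, -0.3097, 0.2257]
eef_rot: [0.001, -0.707, 0.001, 0.707]
wrist_force: [-0.1, -0.5, -0.3]
opening: 0.258
```

```bash
python3 b.py b9 .634 .03
python3 - <<'E'
from m import *
T=np.load("t.npy"); print("small",circ(T,(.641,.026),.04,.087,.1,.026),"mid",circ(T,(.641,.026),.055,.078,.085,.041)); print("jar",circ(T,(.4646,.0039),.04,.1,.13,.02))
T0=np.load("top0.npy")
for n,c,z in(("bottle",(.62,.364),.12),("plum",(.606,-.346),.12)):
    for Q in(T0,T):
        k=Q[(np.hypot(Q[...,0]-c[0],Q[...,1]-c[1])<.08)&(Q[...,2]>z)]; print(n,k.mean(0).round(4),len(k))
p,P=cloud("side"); t=cv2.resize(p[100:230,180:310],None,fx=4.5,fy=4.5,interpolation=2)
q,_=ctrl.camera("top"); b=cv2.resize(q[115:180,180:320],None,fx=5,fy=5,interpolation=2)
cv2.imwrite("pics/f_side.png",t[...,::-1]); cv2.imwrite("pics/f_top.png",b[...,::-1])
E
```

```text
(array([0.635 , 0.029 , 0.0524]), 350, np.float64(0.08))
1349 ((633.64453125, 33.335296630859375), (107.00263214111328, 269.9101257324219), 1.1673282384872437) [[577.0, 167.0], [583.0, -103.0], [690.0, -101.0], [684.0, 169.0]]
[0.02474383 0.64372127 0.24211859] [ 0.4105 -0.3083  0.2256]
small (array([0.6399, 0.0253, 0.0261]), 113, np.float64(0.0988)) mid (array([0.6404, 0.0251, 0.0402]), 148, np.float64(0.0849))
jar (array([0.4648, 0.0039, 0.0158]), 159, np.float64(0.1161))
bottle [0.627  0.3653 0.1595] 124
bottle [0.6271 0.3653 0.1587] 125
plum [ 0.6042 -0.344   0.1346] 294
plum [ 0.6037 -0.3442  0.1349] 287
```

View pics/f_side.png

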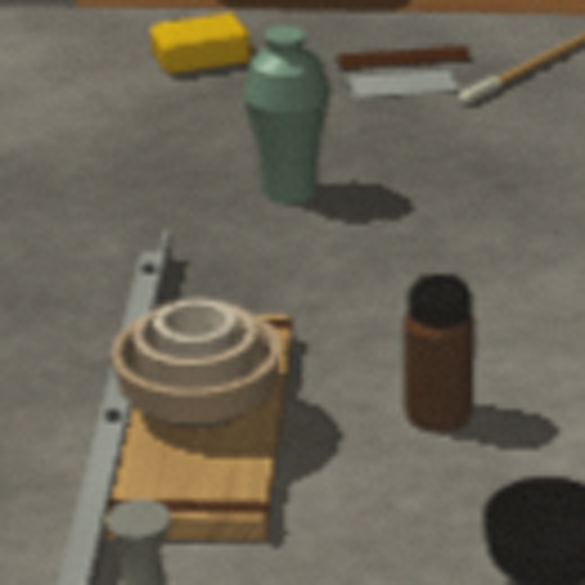

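View pics/f_top.png

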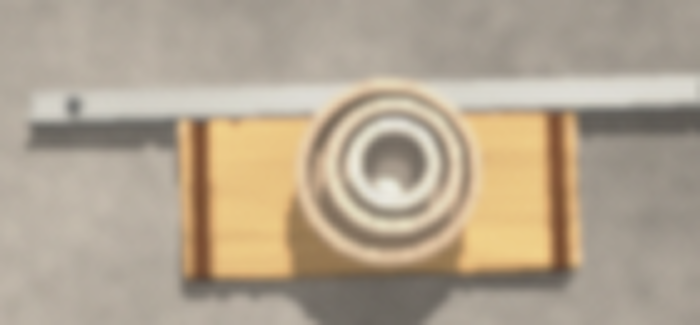

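f_side and f_top show the board's back edge against the rail from (180,122) to (578,112), and all three bowls nested concentrically and upright at about (390,165). The bystanders haven't moved, so I'm handing in.

```bash
python3 -c "
from bench import ctrl; print(ctrl.hand_in())"
```

```text
the job is handed in; nothing more can be done
None
```

The job is handed in, at about 33 s of the 72 s allowed. The board is against the rail and the three bowls are nested upright in order of size.

- **Board:** I pushed its two ends in turn until each stopped against the rail at 10–13 N. The final measured yaw is 1.17°, and my rail measurements gave 1.15–1.28°. The last push was on the left end and may have left a few tenths of a millimetre at the right. That is an estimate I did not check by touch, and it is below what the camera can resolve.
- **Bowls:** I pinched each loose bowl at the rim and lowered it until I felt light contact (about 5–6 N), then released it. The middle and small bowls are centred within 1 mm of each other and about 3–4 mm from the large bowl's axis. The large bowl stands about 8 mm from the board's middle.
- **Bystanders:** the jar and both vases measured within 0.5 mm of where they started. I did not touch the black or purple look-alikes.
- **Checks that disagreed:** the side camera read about 2–5 mm off the top camera, so I used the top camera for absolute positions. My last circle fit of the large bowl's rim was unusable because the nested bowls were in the way. I used the earlier fits and the pictures instead.

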